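# Close a watch case and put it away in the bench drawer

### The arm

A 6-joint arm with a two-finger parallel gripper is mounted at the origin on the work surface. World frame = base frame: x ahead of the robot, y to its left, z up, the work surface at z = 0. Lengths are in m, angles in rad, forces in N, time in s.
With the tool pointing down it reaches from about 0.325 to 0.75 m from the base axis. Payload 7.6 kg.
Tool frame: the origin (TCP) lies at the very end of the fingers, on their centre line; the grasp point (between the pads) lies 19 mm behind it; z points along the fingers, x is the direction in which the jaws open and shut, and the axes are right-handed (so a half turn about z gives the same grasp; the last joint's range is limited). The gripper opens to 85 mm and grips with 20 to 120 N. Pads are 22 mm wide; open, the fingers measure 114 mm over their backs; the gripper's body (76 mm by 85 mm) begins 54 mm behind the grasp point. The pads swing forward as they close: fully open they stand 13 mm farther back than shut.
Start: joints at [1.213, 0.052, 1.401, -0, 1.689, -0.07], TCP at [0.149, 0.503, 0.231] pointing down, gripper open.
Joint ranges: [-2.9, 2.9], [-0.91, 2.17], [0.12, 2.37], [-1.06, 4.2], [0.26, 2.73], [-2.93, 2.93]. Speed limits (rad/s): [2.57, 2.57, 3.01, 3.14, 3.14, 3.14].

### API

Orientations are given as [roll, pitch, yaw] about the fixed x, y, z axes, in that order (R = Rz(yaw) Ry(pitch) Rx(roll)).
In Python, from station import env gives the robot as it stands.
- The arm moves only by the tool arm_command, never from a script. Its argument "motion" is a list of rows, each an object with "translation": the shift along the world's x, y, z normalised to -1 to 1, where 1 is 0.15 m, a list of three; "rot": the turn, a rotation vector about the world's x, y, z normalised to -1 to 1, where 1 is 60 degrees, a list of three. In form: [{"translation": [tx, ty, tz], "rot": [ax, ay, az]}, ...]. A call has 1 to 10 rows; each row is the pose to reach, as a shift and turn from the pose measured when the call began; what a row does not reach only later rows make up. A row lasts 1/8 s, in which the tool goes at most 62.5 mm and 10.7 degrees, less where a joint would pass 70% of its speed; a pose out of reach is approached as far as the arm can. A call with a number of a shift or a turn outside -1 to 1 is refused whole. A call with a gripper value outside its range is refused whole. "grip" is the gripper command: -1 is fully open, 1 is shut, values between are in proportion, set as the call begins (left out, the last holds). The fingers move at their own pace and stop on an object; the grip force is fixed at half the most. Time passes only in rows, so rows that repeat a pose let the fingers close. It gives the time, the measured TCP pose, the force and the opening at its end, in the units of the state.
- env.sense(): the state, without advancing time (a new reading comes with each control period).
- env.capture(name): name is "side" or "top" or "wrist"; returns the picture (420x560x3 uint8, blue, green, red); there is no depth.
- env.camera_model(name): a dict with "K" (3x3 intrinsics, pixels), "dist" ([k1, k2, p1, p2, k3] as OpenCV has them; the pictures are not rectified), "view" (4x4, takes a point from world to camera coordinates). Camera axes: x right, y up, looking along -z (the intrinsics and any distortion apply to the point x, -y, -z); pixel columns grow to the right and rows downward; lengths in m; the calibration is good to about 2 mm. A picture is of the moment at which its call begins: read the wrist's pose just before it. camera_model takes no time and is no camera call; for the wrist camera it gives the pose at the moment of the call.
- env.close_job(): hands the job in, once; it reports no verdict.
The state is a dict: "time": time; "joint_positions": joint angles; "qvel": joint speeds; "joint_efforts": joint torques, N m; "position": TCP position; "tcp_rot": TCP orientation; "force": force on the tool from outside, world axes, zero at the start; "torque": the same for the moment, N m; "width": finger opening in m.
Only numpy, scipy, OpenCV 4.12 (cv2) and the standard library are available. Lean on these libraries where they do the work, as an engineer would, in place of code of your own. Each camera call takes 0.05 s, during which the arm holds its last target.

### The job

On the watchmaker's bench, press the raised white lid of the blue watch case fully home while the case stands on the bench, then lay the case gently, flat and the right way up, on the floor of the open top drawer, and let go. Then slide the drawer fully shut without slamming it. Keep the case upright all the time and leave the other things on the bench where they are.

Things in the scene. Friction and masses are not known exactly. Their poses are not given: they have to be found in the camera images.
- case: Blue plastic watch case, a rectangular box with a white lid, loose on the bench, about 0.2 kg. Body 110 mm (its x) by 56 mm (its y) by 33 mm high; origin at the centre of its underside, z up. Grip the blue body across its 56 mm width. Total height 51 mm with the lid fully raised, 43 mm with the lid home.
- case_lid (a joint): How far the white lid has been pressed down into the case, m: 0 = raised 8 mm, 0.008 = fully home. It slides straight down against a steady friction of about 6 N and stays where it is left. At the start it is raised (0 to 0.0015).
- lid_top (a point): Centre of the top face of the white lid (106 x 52 mm, 10 mm thick). It is 51 mm above the case's underside with the lid at 0 and 43 mm with the lid home.
- unit: Dark wooden drawer unit fixed to the bench, 230 mm deep (its x), 300 mm wide (its y), 144 mm high; origin at the centre of its underside. Two drawers, one above the other, open along its -x (towards the robot); the lower one is shut and not needed. From the top drawer's floor to the unit's top board is 50 mm, so the case with its lid raised does not go in.
- unit_drawer0 (a joint): Opening of the top drawer, m: 0 = shut, 0.158 = fully out; at the start 0.135 to 0.155. It runs on slides with about 1 N of friction plus 4 N per m/s, and stays where it is left; no latch.
- unit_drawer0_handle (a point): Middle of the top drawer's brass bar handle, a level bar 120 mm long, 11 mm thick, parallel to the unit's y, with its axis 35 mm in front of the drawer's front face, about 106 mm above the bench and 38 mm below the unit's top. Moves with the drawer.
- drawer_floor (a point): Centre of the top drawer's inner floor, axes as the unit's, 82 mm above the bench; moves with the drawer. The floor reaches 92 mm either way along x, 129 mm along y. Side and back walls: 40 mm above it, 6 mm thick; front: 51 mm above it, 21 mm thick. With the drawer open by d, only the first d - 6 mm behind the inner face of the front lies clear of the unit.
- divider (a joint): Sideways position of the drawer's adjustable divider along the unit's +y, m; 0 = middle of the drawer, range -0.05 to 0.05, at the start anywhere from -0.045 to 0.045; held by about 2 N of friction. The case may go on either side; the wider side is at least 126 mm wide and leaves room for the fingers.
- divider_mid (a point): Centre of the top edge of the divider: an upright aluminium strip 6 mm thick, 180 mm long along the drawer's depth, its top 37 mm above the drawer's floor.
- black_case: Bystander: a black watch case with a grey lid already shut, loose, 110 x 56 x 43 mm; origin at the centre of its underside.
- cloche: Bystander: a clear glass dust cover with a knob, loose, 86 mm across, 80 mm high; origin at the centre of its underside.
- holder: Bystander: a round black movement holder, loose, 80 mm across, 24 mm high; origin at the centre of its underside.
- flask: Bystander: a pink jar with a white cap, loose, 64 mm across, 110 mm high; origin at the centre of its underside.
- driver: Bystander: a screwdriver with a red handle lying on the bench, loose, 160 mm long along its x; origin under its middle.
Mind the look-alikes: they are no part of the job. Leave any green, orange or purple look-alike of the case alone.

How it is judged:
By the outcome, as a careful person would: the job done as asked, in the order asked, and still so for the second after the job is handed in, with the robot touching nothing.
It also fails if it takes over 62 s, if anything falls off the work surface, if the arm or the gripper's body presses on something with over 40 N, if the wrist force passes 120 N, or if a joint passes its speed limit or range.

## Working session

There is one attempt and no reset: what is moved stays moved. The work goes in short steps, Python scripts to look and compute and a tool call to move; the robot and the scene stay as the last step left them, time stands still between calls to the robot, and variables do not carry over. Pictures are saved under pics/ and viewed, and the job is handed in when it is done.

Besides the shell and the picture viewer there is one more tool, called after ">>>" as name([rows], argument=value, ...), one row to a line, values as JSON. arm_command: Moves the arm, as the interface text tells. Its arguments: {"type":"object","properties":{"motion":{"type":"array","items":{"type":"object","properties":{"translation":{"type":"array","items":{"type":"number","minimum":-1,"maximum":1}},"rot":{"type":"array","items":{"type":"number","minimum":-1,"maximum":1}}}}},"grip":{"type":"number"}},"required":["motion"]}

```bash
mkdir -p pics; ls
python3 - <<'E'
from station import env
import cv2,numpy as np
s=env.sense();print({k:(np.round(v,3).tolist()) for k,v in s.items()})
for n in ("top","side"):
    m=env.camera_model(n);print(n,np.round(m['K'],1).tolist(),m['dist'],np.round(m['view'],4).tolist())
    cv2.imwrite(f'pics/{n}0.png',env.capture(n))
E
```

```text
pics
{'time': 0.0, 'joint_positions': [1.213, 0.053, 1.402, 0.0, 1.689, -0.07], 'qvel': [0.002, -0.001, -0.001, -0.0, 0.001, -0.0], 'joint_efforts': [0.001, -38.166, -36.019, -0.0, 0.006, -0.0], 'position': [0.149, 0.503, 0.23], 'tcp_rot': [-3.141, 0.002, 1.283], 'force': [0.077, -0.18, 0.273], 'torque': [-0.028, 0.008, -0.056], 'width': 0.085}
top [[439.6, 0.0, 282.8], [0.0, 439.6, 200.3], [0.0, 0.0, 1.0]] [-0.14161527  0.          0.          0.          0.        ] [[0.0247, -0.9997, 0.0027, 0.0041], [0.9762, 0.0247, 0.2155, -0.547], [-0.2155, -0.0027, 0.9765, -1.0845], [0.0, 0.0, 0.0, 1.0]]
side [[404.7, 0.0, 279.9], [0.0, 404.7, 213.1], [0.0, 0.0, 1.0]] [-0.08562444  0.          0.          0.          0.        ] [[-0.9727, -0.2319, 0.0119, 0.5103], [0.1456, -0.5694, 0.809, -0.1223], [-0.1809, 0.7887, 0.5876, -1.358], [0.0, 0.0, 0.0, 1.0]]
```

View pics/top0.png

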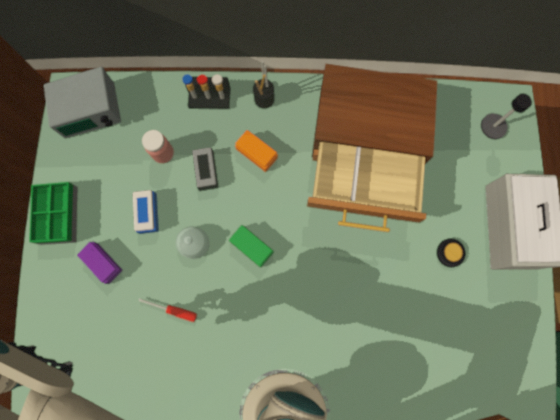

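View pics/side0.png

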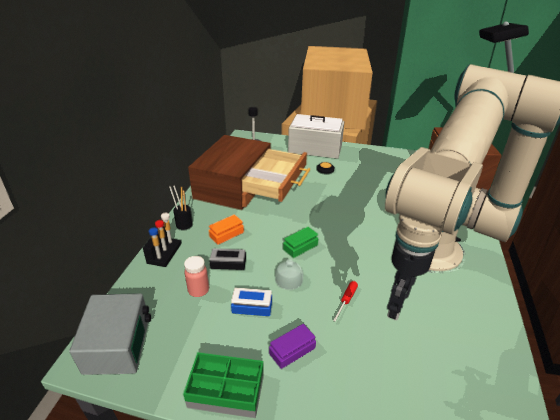

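The top view shows the blue case at about (145,211), the black case at (205,168), the cloche at (190,241), and the drawer floor around (370,178) with its divider at (357,173). I'll enlarge these.

```bash
cat > h.py <<'E'
import cv2,numpy as np
from station import env
def ray(m,uv):
    p=cv2.undistortPoints(np.array([[uv]],float),np.array(m['K']),np.array(m['dist']))[0,0]
    V=np.array(m['view']);R=V[:3,:3];c=-R.T@V[:3,3]
    d=R.T@np.array([p[0],-p[1],-1.]);return c,d
def onz(m,uv,z):
    c,d=ray(m,uv);return c+d*(z-c[2])/d[2]
def proj(m,P):
    P=np.atleast_2d(P).astype(float);V=np.array(m['view']);q=P@V[:3,:3].T+V[:3,3]
    q=q*[1,-1,-1]
    return cv2.projectPoints(q.reshape(-1,1,3),np.zeros(3),np.zeros(3),np.array(m['K']),np.array(m['dist']))[0][:,0]
def crop(img,x0,y0,x1,y1,s,name):
    cv2.imwrite(name,cv2.resize(img[y0:y1,x0:x1],None,fx=s,fy=s,interpolation=cv2.INTER_CUBIC))
E
python3 - <<'E'
from h import *
t=cv2.imread('pics/top0.png');s=cv2.imread('pics/side0.png')
crop(t,120,180,170,240,10,'pics/c1.png')
crop(t,300,60,445,240,4,'pics/c2.png')
crop(s,220,280,285,325,10,'pics/c3.png')
E
```

```text
(no output)
```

View pics/c1.png

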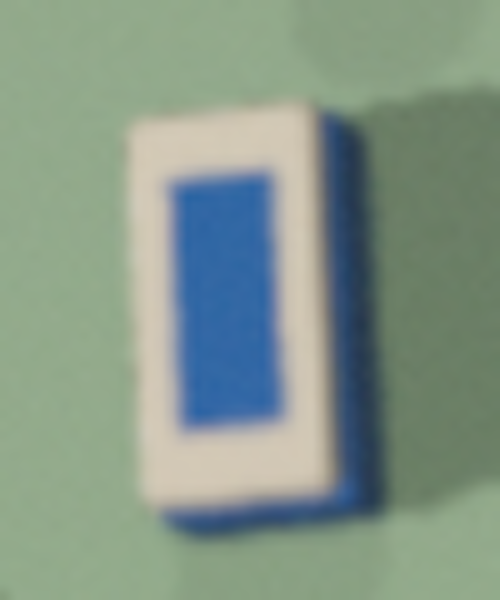

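View pics/c2.png

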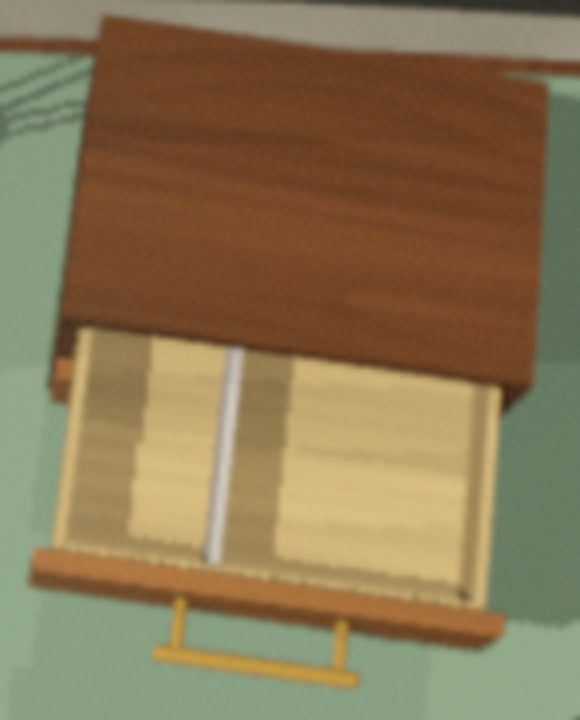

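View pics/c3.png

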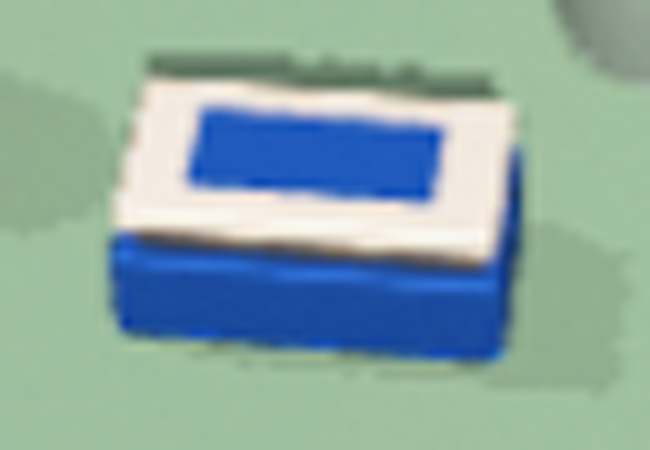

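Run:
```python
from h import *
m=env.camera_model('top')
def f(pts,s,o,z): return np.array([onz(m,((x+.5)/s-.5+o[0],(y+.5)/s-.5+o[1]),z) for x,y in pts])
L=f([(132,120),(318,102),(335,496),(148,508)],10,(120,180),.0505)
print('lid',L.round(4).tolist(),L.mean(0).round(4),np.linalg.norm(L-np.roll(L,-1,0),axis=1).round(4))
d=(L[0]+L[1]-L[2]-L[3]);print('case yaw',np.arctan2(d[1],d[0]))
B=f([(168,180),(272,172),(284,416),(182,428)],10,(120,180),.0505)
print('patch',B.mean(0).round(4)); d=(B[0]+B[1]-B[2]-B[3]);print(np.arctan2(d[1],d[0]))
U=f([(102,16),(548,85),(527,382),(65,318)],4,(300,60),.144)
print('unit',U.round(4).tolist(),U.mean(0).round(4),np.linalg.norm(U-np.roll(U,-1,0),axis=1).round(4))
d=(U[0]+U[1]-U[2]-U[3]);print('unit yaw',np.arctan2(d[1],d[0]));d=U[0]+U[3]-U[1]-U[2];print(np.arctan2(-d[0],d[1]))
H=f([(155,653),(357,681)],4,(300,60),.106);print('handle',H.round(4).tolist(),H.mean(0),np.linalg.norm(H[0]-H[1]));d=H[0]-H[1];print(np.arctan2(-d[0],d[1]))
D=f([(212,560),(235,348)],4,(300,60),.119);print('div',D.round(4).tolist());d=D[1]-D[0];print(np.arctan2(d[1],d[0]))
S=f([(60,540),(80,330),(480,605),(497,388)],4,(300,60),.122);print('walls',S.round(4).tolist())
F=f([(35,550),(503,617)],4,(300,60),.133);print('front outer edge top',F.round(4).tolist())
# side check
m=env.camera_model('side')
L=f([(150,80),(517,105),(495,260),(115,225)],10,(220,280),.0505);print('side lid',L.mean(0),np.linalg.norm(L-np.roll(L,-1,0),axis=1).round(4))
d=L[0]+L[3]-L[1]-L[2];print(np.arctan2(d[1],d[0]), L.round(3).tolist())
```

```text
lid [[0.5625, 0.4203, 0.0505], [0.5687, 0.3695, 0.0505], [0.4628, 0.3556, 0.0505], [0.458, 0.4058, 0.0505]] [0.513  0.3878 0.0505] [0.0511 0.1068 0.0504 0.1055]
case yaw 0.13434540093471609
patch [0.5147 0.3897 0.0505]
0.14550707337482402
unit [[0.8986, -0.0845, 0.144], [0.8618, -0.3812, 0.144], [0.6537, -0.3525, 0.144], [0.6862, -0.0609, 0.144]] [ 0.7751 -0.2198  0.144 ] [0.2989 0.2101 0.2934 0.2136]
unit yaw -0.12348377910681531
-0.11731574061109412
handle [[0.4828, -0.1211, 0.106], [0.468, -0.2473, 0.106]] [ 0.47539241 -0.18423284  0.106     ] 0.12703512853568044
-0.11663834860936058
div [[0.5397, -0.155, 0.119], [0.6786, -0.1715, 0.119]]
-0.11817826354907894
walls [[0.5493, -0.0605, 0.122], [0.6866, -0.0721, 0.122], [0.5147, -0.3224, 0.122], [0.6564, -0.3402, 0.122]]
front outer edge top [[0.54, -0.0445, 0.133], [0.5053, -0.3331, 0.133]]
side lid [0.51287765 0.39072204 0.0505    ] [0.1041 0.057  0.1042 0.0542]
0.14237328322112713 [[0.568, 0.371, 0.05], [0.466, 0.355, 0.05], [0.457, 0.412, 0.05], [0.56, 0.425, 0.051]]
```

>>> arm_command([
  {"translation": [0.35, -0.1, 0], "rot": [0, 0, 0.13]},
  {"translation": [0.7, -0.2, 0], "rot": [0, 0, 0.27]},
  {"translation": [1, -0.32, 0], "rot": [0, 0, 0.407]},
  {"translation": [1, -0.32, 0], "rot": [0, 0, 0.407]},
], grip=1)

```text
time: 0.6
position: [0.3013, 0.4537, 0.2297]
tcp_rot: [-3.141, 0.003, 1.706]
force: [-0.2, -0.3, -0.0]
width: 0.0122
```

>>> arm_command([
  {"translation": [0.35, -0.1, 0], "rot": [0, 0, 0]},
  {"translation": [0.7, -0.2, 0], "rot": [0, 0, 0]},
  {"translation": [0.9, -0.3, -0.1], "rot": [0, 0, 0]},
  {"translation": [0.9, -0.3, -0.1], "rot": [0, 0, 0]},
])

```text
time: 1.1
position: [0.4368, 0.4076, 0.2125]
tcp_rot: [-3.138, 0.005, 1.703]
force: [-0.9, 0.2, -0.5]
width: -0.0
```

Run:
```python
from h import *
import json
m=env.camera_model('wrist');im=env.capture('wrist');print(np.round(m['view'],3).tolist(),np.round(m['K'],1).tolist(),m['dist'])
print(env.sense()['position'])
json.dump({k:np.array(v).tolist() for k,v in m.items()},open('w1.json','w'))
cv2.imwrite('pics/w1.png',im)
```

```text
[[-0.132, 0.991, -0.006, -0.346], [-0.955, -0.129, -0.265, 0.499], [-0.264, -0.03, 0.964, -0.233], [0.0, 0.0, 0.0, 1.0]] [[305.9, 0.0, 282.9], [0.0, 305.9, 210.1], [0.0, 0.0, 1.0]] [-0.01062057  0.          0.          0.          0.        ]
[0.43587887 0.40858919 0.21364156]
```

View pics/w1.png

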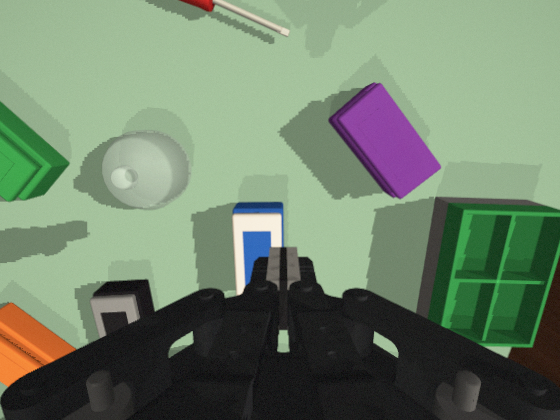

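The wrist view shows the near end of the case: its lid edge runs from about (234,214) to (283,214), and the fingers hide the rest.

Run:
```python
from h import *
import json
m=json.load(open('w1.json'))
im=cv2.imread('pics/w1.png');crop(im,220,190,300,300,7,'pics/w1c.png')
c=np.array([.513,.389]);
for yaw in (.135,.145):
  u=np.array([np.cos(yaw),np.sin(yaw)]);v=np.array([-u[1],u[0]])
  print([proj(m,np.r_[c-.053*u+s*.026*v,.0505]).round(1).tolist() for s in (1,-1)])
```

```text
[[[280.0, 213.5]], [[229.8, 213.5]]]
[[[279.5, 213.2]], [[229.3, 213.7]]]
```

View pics/w1c.png

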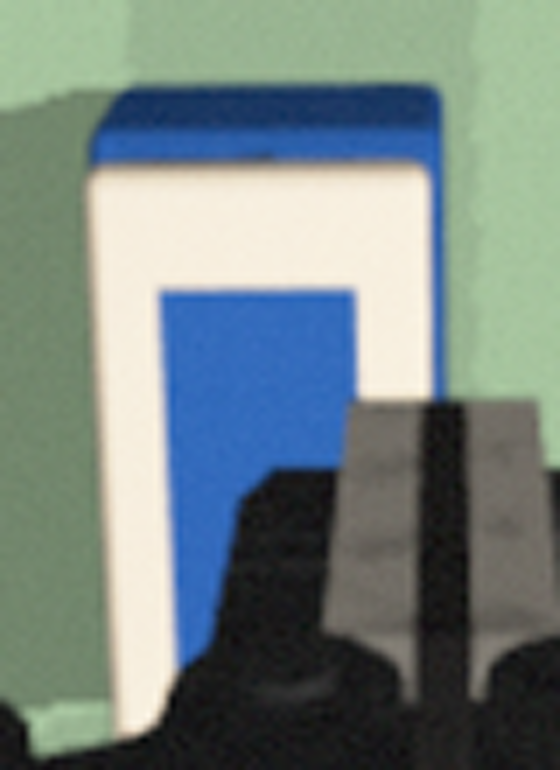

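Near corners land about 2 px to the right of the prediction, so y ≈ 0.3905, which agrees with the side view. Moving above the lid.

>>> arm_command([
  {"translation": [0.2, -0.05, -0.1], "rot": [0, 0, 0]},
  {"translation": [0.42, -0.1, -0.3], "rot": [0, 0, 0]},
  {"translation": [0.513, -0.12, -0.6], "rot": [0, 0, 0.005]},
  {"translation": [0.513, -0.12, -0.85], "rot": [0, 0, 0.005]},
  {"translation": [0.513, -0.12, -0.97], "rot": [0, 0, 0.005]},
  {"translation": [0.513, -0.12, -0.97], "rot": [0, 0, 0.005]},
])

```text
time: 1.9
position: [0.5116, 0.3913, 0.0677]
tcp_rot: [-3.137, 0.004, 1.711]
force: [-0.5, 0.1, -0.2]
width: -0.0002
```

>>> arm_command([
  {"translation": [0.01, -0.005, -0.07], "rot": [0, 0, 0]},
  {"translation": [0.01, -0.005, -0.11], "rot": [0, 0, 0]},
  {"translation": [0.01, -0.005, -0.13], "rot": [0, 0, 0]},
  {"translation": [0.01, -0.005, -0.145], "rot": [0, 0, 0]},
  {"translation": [0.01, -0.005, -0.155], "rot": [0, 0, 0]},
])

```text
time: 2.52
position: [0.5133, 0.3908, 0.0458]
tcp_rot: [-3.138, 0.003, 1.711]
force: [-3.8, -1.5, 6.3]
width: -0.0002
```

>>> arm_command([
  {"translation": [0, 0, -0.012], "rot": [0, 0, 0]},
  {"translation": [0, 0, -0.02], "rot": [0, 0, 0]},
  {"translation": [0, 0, -0.026], "rot": [0, 0, 0]},
  {"translation": [0, 0, -0.03], "rot": [0, 0, 0]},
])

```text
time: 3.02
position: [0.5133, 0.3909, 0.043]
tcp_rot: [-3.138, 0.003, 1.711]
force: [-6.1, -3.8, 10.4]
width: -0.0004
```

>>> arm_command([
  {"translation": [0, 0, -0.01], "rot": [0, 0, 0]},
  {"translation": [0, 0, -0.016], "rot": [0, 0, 0]},
  {"translation": [0, 0, -0.02], "rot": [0, 0, 0]},
])

```text
time: 3.4
position: [0.5134, 0.3909, 0.0429]
tcp_rot: [-3.139, 0.003, 1.711]
force: [-8.4, -5.8, 17.3]
width: -0.0003
```

Lid bottoms at z = 0.0429 with 17 N, so it is home. Lift, open, and check.

>>> arm_command([
  {"translation": [0, 0, 0.15], "rot": [0, 0, 0]},
  {"translation": [0, 0, 0.4], "rot": [0, 0, 0]},
  {"translation": [0, 0, 0.55], "rot": [0, 0, 0]},
  {"translation": [0, 0, 0.55], "rot": [0, 0, 0]},
])

```text
time: 3.9
position: [0.5144, 0.3916, 0.1281]
tcp_rot: [3.14, 0.001, 1.711]
force: [0.5, 0.6, 0.6]
width: -0.0002
```

>>> arm_command([
  {"translation": [0, 0, 0], "rot": [0, 0, 0]},
  {"translation": [0, 0, 0], "rot": [0, 0, 0]},
  {"translation": [0, 0, 0], "rot": [0, 0, 0]},
  {"translation": [0, 0, 0], "rot": [0, 0, 0]},
], grip=-0.85)

```text
time: 4.4
position: [0.5143, 0.3915, 0.1276]
tcp_rot: [3.141, 0.001, 1.711]
force: [0.6, 0.2, -0.5]
width: 0.0725
```

Run:
```python
from h import *
m=env.camera_model('wrist');im=env.capture('wrist');s=env.capture('side')
print(env.sense()['position'],env.sense()['width'])
c=np.array([.513,.3905]);yaw=.138
u=np.array([np.cos(yaw),np.sin(yaw)]);v=np.array([-u[1],u[0]])
for mm,i in ((m,im),(env.camera_model('side'),s)):
  for a,b in ((1,1),(1,-1),(-1,1),(-1,-1)):
    p=proj(mm,np.r_[c+a*.053*u+b*.026*v,.043])[0]; print(p.round(1)); 
    if 0<p[0]<560 and 0<p[1]<420: cv2.circle(i,tuple(int(q) for q in p.round()),1,(0,0,255),-1)
a=cv2.resize(im,None,fx=.9,fy=.9);cv2.imwrite('pics/w2.png',im)
crop(s,215,275,290,330,8,'pics/s2.png')
```

```text
[0.51435071 0.39156934 0.12782715] 0.07915212497959466
[312.1 276.1]
[248.7 275.9]
[316.3 144. ]
[244.6 143.8]
[230.9 303.4]
[234.4 289.5]
[269.4 306.7]
[271.5 292.6]
```

View pics/w2.png

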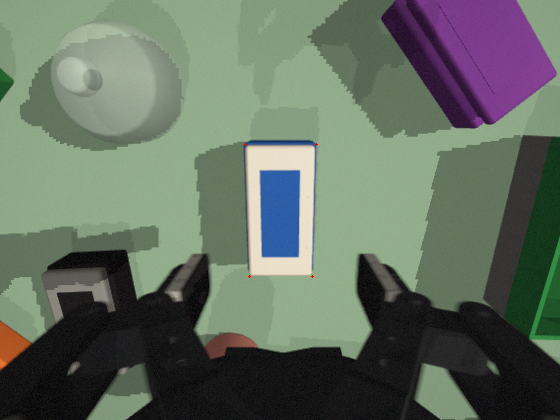

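View pics/s2.png

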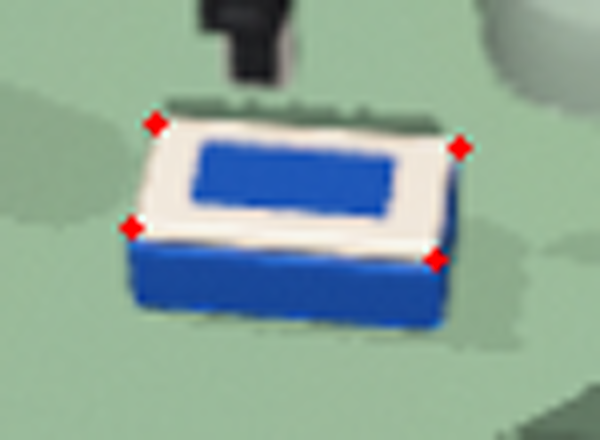

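Projected lid corners (home height) land on the lid in both views: wrist (245,144)–(316,276), side matching too. The fingers straddle the case with clearance. Descending.

>>> arm_command([
  {"translation": [-0.006, -0.006, -0.2], "rot": [0, 0, 0]},
  {"translation": [-0.006, -0.006, -0.4], "rot": [0, 0, 0]},
  {"translation": [-0.006, -0.006, -0.58], "rot": [0, 0, 0]},
  {"translation": [-0.006, -0.006, -0.7], "rot": [0, 0, 0]},
  {"translation": [-0.006, -0.006, -0.77], "rot": [0, 0, 0]},
  {"translation": [-0.006, -0.006, -0.77], "rot": [0, 0, 0]},
])

```text
time: 5.25
position: [0.5134, 0.3906, 0.012]
tcp_rot: [3.141, 0.001, 1.711]
force: [-0.5, 0.3, 0.1]
width: 0.0789
```

>>> arm_command([
  {"translation": [0, 0, 0], "rot": [0, 0, 0]},
  {"translation": [0, 0, 0], "rot": [0, 0, 0]},
  {"translation": [0, 0, 0], "rot": [0, 0, 0]},
  {"translation": [0, 0, 0], "rot": [0, 0, 0]},
  {"translation": [0, 0, 0], "rot": [0, 0, 0]},
], grip=1)

```text
time: 5.88
position: [0.5143, 0.3911, 0.0138]
tcp_rot: [3.138, 0.0, 1.711]
force: [-0.1, -0.1, 6.0]
width: 0.0545
```

>>> arm_command([
  {"translation": [0, 0, 0.05], "rot": [0, 0, 0]},
  {"translation": [0, 0, 0.2], "rot": [0, 0, 0]},
  {"translation": [0, 0, 0.45], "rot": [0, 0, 0]},
  {"translation": [0, 0, 0.7], "rot": [0, 0, 0]},
  {"translation": [0, 0, 0.95], "rot": [0, 0, 0]},
  {"translation": [0, 0, 1], "rot": [0, 0, 0]},
  {"translation": [0, 0, 1], "rot": [0, 0, 0]},
])

```text
time: 6.75
position: [0.514, 0.391, 0.1629]
tcp_rot: [3.139, 0.001, 1.711]
force: [-0.3, -0.4, -2.5]
width: 0.055
```

Run:
```python
from h import *
s=env.capture('side');e=env.sense();print(e['position'],e['tcp_rot'],e['width'],e['force'])
crop(s,180,190,330,300,5,'pics/s3.png')
```

```text
[0.51366093 0.39071414 0.1616986 ] [3.14096099e+00 1.43260576e-03 1.71061115e+00] 0.05427657000261152 [-0.60624591  1.0073033  -1.7196666 ]
```

View pics/s3.png

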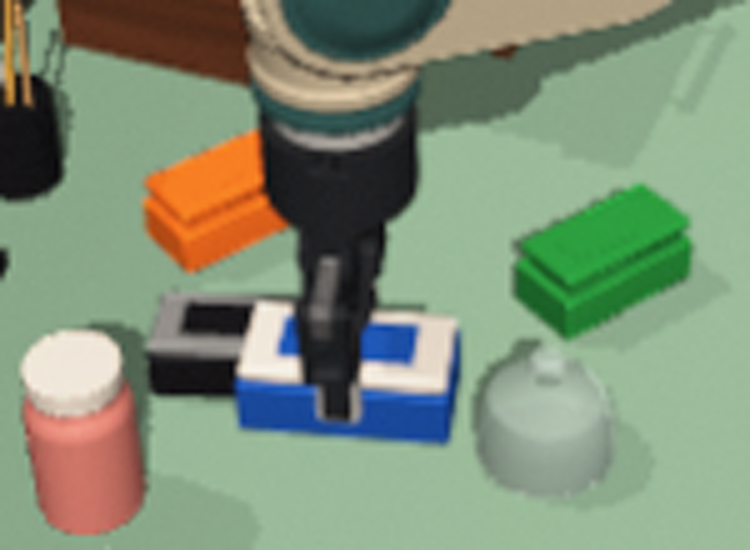

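Case is held level. Carrying it towards the drawer.

>>> arm_command([
  {"translation": [0, -0.15, 0.1], "rot": [0, 0, 0]},
  {"translation": [0, -0.45, 0.25], "rot": [0, 0, -0.05]},
  {"translation": [0.05, -0.75, 0.3], "rot": [0, 0, -0.08]},
  {"translation": [0.1, -1, 0.3], "rot": [0, 0, -0.1]},
])

```text
time: 7.3
position: [0.5284, 0.2391, 0.2053]
tcp_rot: [-3.14, 0.002, 1.605]
force: [-0.2, 0.6, -2.2]
width: 0.0545
```

>>> arm_command([
  {"translation": [0, -0.3, 0], "rot": [0, 0, -0.05]},
  {"translation": [0.05, -0.6, 0], "rot": [0, 0, -0.08]},
  {"translation": [0.1, -0.9, 0], "rot": [0, 0, -0.1]},
  {"translation": [0.1, -1, 0], "rot": [0, 0, -0.145]},
])

```text
time: 7.8
position: [0.5429, 0.0867, 0.2029]
tcp_rot: [-3.137, 0.003, 1.449]
force: [0.6, -0.2, -2.6]
width: 0.0547
```

>>> arm_command([
  {"translation": [0, -0.3, 0], "rot": [0, 0, 0]},
  {"translation": [0.05, -0.6, 0], "rot": [0, 0, 0]},
  {"translation": [0.1, -0.9, 0], "rot": [0, 0, 0]},
  {"translation": [0.1, -1, 0], "rot": [0, 0, 0]},
  {"translation": [0.1, -1, 0], "rot": [0, 0, 0]},
])

```text
time: 8.43
position: [0.5575, -0.0631, 0.2018]
tcp_rot: [-3.135, 0.003, 1.447]
force: [-0.3, 0.2, -1.6]
width: 0.0546
```

Run:
```python
from h import *
import json
m=env.camera_model('wrist');im=env.capture('wrist');e=env.sense();print(e['position'],e['tcp_rot'],e['width'],e['force'])
json.dump({k:np.array(v).tolist() for k,v in m.items()},open('w3.json','w'))
cv2.imwrite('pics/w3.png',im)
```

```text
[ 0.55759721 -0.06231364  0.2020716 ] [-3.13513435e+00  2.60631041e-03  1.44858664e+00] 0.05464176256895569 [-0.31804324 -0.32942119 -2.26027941]
```

View pics/w3.png

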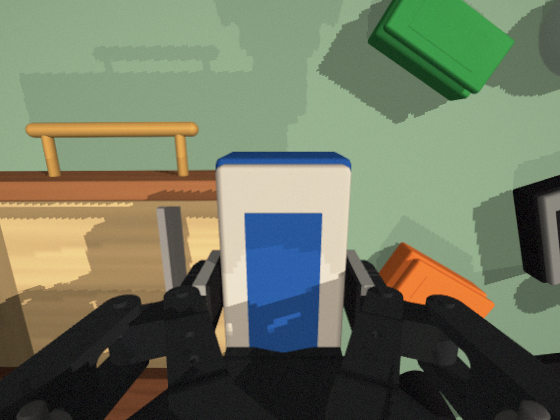

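Wrist view: handle bar from (27,130) to (198,129), front board's top between rows ~173 and ~200, divider end at (169,208).

Run:
```python
from h import *
import json
m=json.load(open('w3.json'))
im=cv2.imread('pics/w3.png');crop(im,0,110,230,290,3.4,'pics/w3c.png')
H=[onz(m,p,.106) for p in ((27,130),(198,129))];c=(H[0]+H[1])/2;d=H[1]-H[0];print('handle',c.round(4),np.linalg.norm(d),np.arctan2(-d[0],d[1]))
D=onz(m,(169,208),.119);print('div',D)
y=-.117;u=np.array([np.cos(y),np.sin(y)]);v=np.array([-u[1],u[0]]);q=D[:2]-c[:2];print(q@u,q@v)
for p in ((5,173),(150,172)):
  q=onz(m,p,.133)[:2]-c[:2];print('outer?',q@u,q@v)
for p in ((5,200),(150,200)):
  q=onz(m,p,.133)[:2]-c[:2];print('inner?',q@u,q@v)
```

```text
handle [ 0.4766 -0.1827  0.106 ] 0.13087300002852587 -0.12014784379747187
div [ 0.53950284 -0.14760489  0.119     ]
0.05835691402358086 0.04219475686342944
outer? 0.028709808471164618 -0.06552525607101391
outer? 0.028727753425297962 0.03708049577057412
inner? 0.04814711814763452 -0.07031172212817195
inner? 0.048712309477683846 0.034688488608744086
```

View pics/w3c.png

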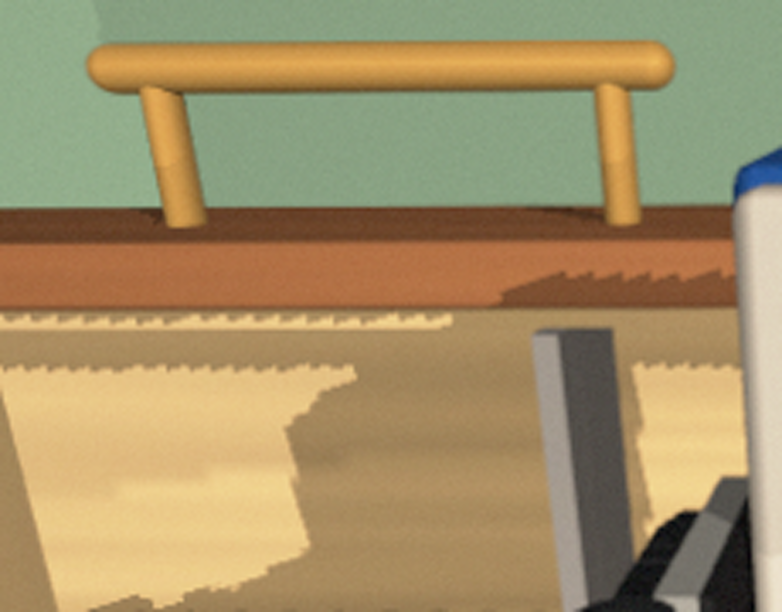

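Two views agree: handle (0.476,-0.1835), yaw ≈ -0.117, divider at +0.037, so the wide side is -y (about 162 mm). Placing centre: (0.5905,-0.2455).

>>> arm_command([
  {"translation": [0.05, -0.25, 0], "rot": [0, 0, 0]},
  {"translation": [0.1, -0.55, 0], "rot": [0, -0.003, 0]},
  {"translation": [0.15, -0.85, 0], "rot": [0, -0.006, 0.005]},
  {"translation": [0.2, -1, 0], "rot": [0, -0.006, 0.005]},
  {"translation": [0.2, -1, 0], "rot": [0, -0.006, 0.005]},
])

```text
time: 9.1
position: [0.5879, -0.2119, 0.2013]
tcp_rot: [-3.14, 0.001, 1.454]
force: [0.2, 0.6, -1.9]
width: 0.0548
```

>>> arm_command([
  {"translation": [0, -0.15, -0.05], "rot": [0, 0, 0]},
  {"translation": [0.015, -0.22, -0.15], "rot": [0, 0, 0]},
  {"translation": [0.02, -0.22, -0.25], "rot": [0, 0, 0]},
  {"translation": [0.02, -0.22, -0.25], "rot": [0, 0, 0]},
])

```text
time: 9.6
position: [0.5901, -0.2439, 0.1611]
tcp_rot: [-3.136, -0.001, 1.454]
force: [0.3, -0.7, -2.3]
width: 0.0542
```

Run:
```python
from h import *
import json
m=env.camera_model('wrist');im=env.capture('wrist');e=env.sense();print(e['position'],e['tcp_rot'],e['width'],e['force'])
json.dump({k:np.array(v).tolist() for k,v in m.items()},open('w4.json','w'))
cv2.imwrite('pics/w4.png',im);s=env.capture('side');cv2.imwrite('pics/s4.png',s);crop(s,170,110,340,220,4.5,'pics/s4c.png')
```

```text
[ 0.5905381  -0.24413128  0.16257653] [-3.13827725e+00  1.81577445e-04  1.45403918e+00] 0.05475197516008263 [ 0.12349411  0.70389278 -1.86457363]
```

View pics/w4.png

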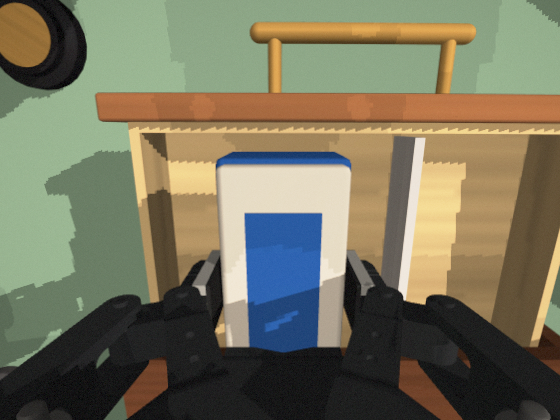

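View pics/s4c.png

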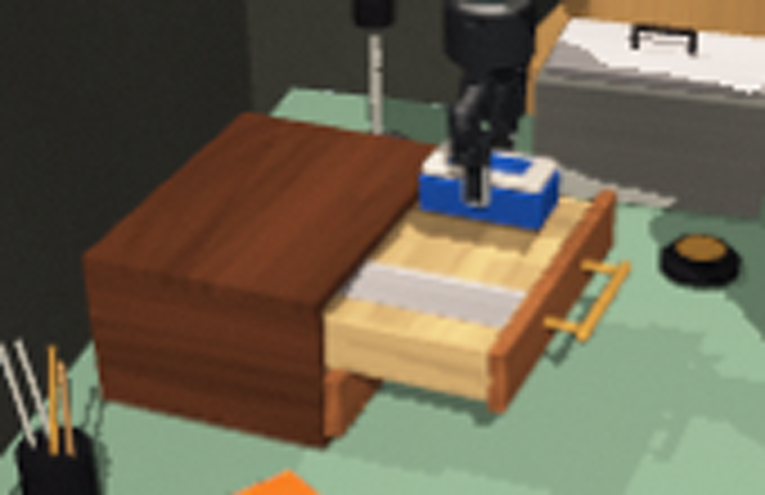

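Lid is home and the case is square to the drawer, between its side wall (x≈160) and the divider (x≈400). I'll check the gap to the front and to the carcass before lowering.

Run:
```python
from h import *
import json
m=json.load(open('w4.json'));t=np.array([.5905,-.2441])
y=-.117;u=np.array([np.cos(y),np.sin(y)]);v=np.array([-u[1],u[0]])
for n,p,z in (('front inner top',(300,121),.133),('divider',(413,138),.119),('R wall top inner',(140,128),.122),('div',(406,290),.119),('handleL',(252,33),.106),('handleR',(474,34),.106)):
  q=onz(m,p,z)[:2]-t;print(n,round(q@u,4),round(q@v,4))
print(np.array(m['view'])[:3].round(3).tolist())
m=env.camera_model('side')
for p in ((423,208),(318,302),(440,148)): # carcass top front edge
  q=onz(m,(p[0]/4.5+170,p[1]/4.5+110),.144)[:2]-t;print('carcass',round(q@u,4),round(q@v,4))
```

```text
front inner top -0.0708 0.0105
divider -0.0615 0.078
R wall top inner -0.0671 -0.0808
div 0.0385 0.0846
handleL -0.1203 -0.0166
handleR -0.1203 0.1126
[[0.116, 0.993, -0.0, 0.173], [-0.958, 0.112, -0.264, 0.608], [-0.263, 0.031, 0.964, -0.148]]
carcass 0.0541 0.0157
carcass 0.0727 0.1926
carcass 0.0832 -0.0984
```

Run:
```python
from h import *
t=np.array([.5905,-.2441]);y=-.117;u=np.array([np.cos(y),np.sin(y)]);v=np.array([-u[1],u[0]])
m=env.camera_model('top')
for x,yy in ((65,318),(200,339),(350,360),(500,381),(527,382)):
  q=onz(m,((x+.5)/4-.5+300,(yy+.5)/4-.5+60),.144)[:2]-t;print(q@u,q@v)
T=env.capture('top');crop(T,300,60,445,240,4,'pics/t5.png')
s=env.capture('side').copy();m=env.camera_model('side')
for du in (.06,.068,.075):
  pts=proj(m,[np.r_[t+du*u+w*v,.144] for w in (-.09,.21)]);print(du,pts.round(1).tolist())
crop(s,220,130,300,190,9,'pics/s5.png')
```

```text
0.07370339103576357 0.19309427046741767
0.07230728202500572 0.10800485964639302
0.0726462019651525 0.013142332826755948
0.07338695874287572 -0.08293126274346864
0.07540458410877703 -0.10030741954261001
0.06 [[272.3, 144.7], [241.9, 180.1]]
0.068 [[270.5, 144.3], [239.8, 179.7]]
0.075 [[268.9, 144.1], [238.0, 179.4]]
```

View pics/s5.png

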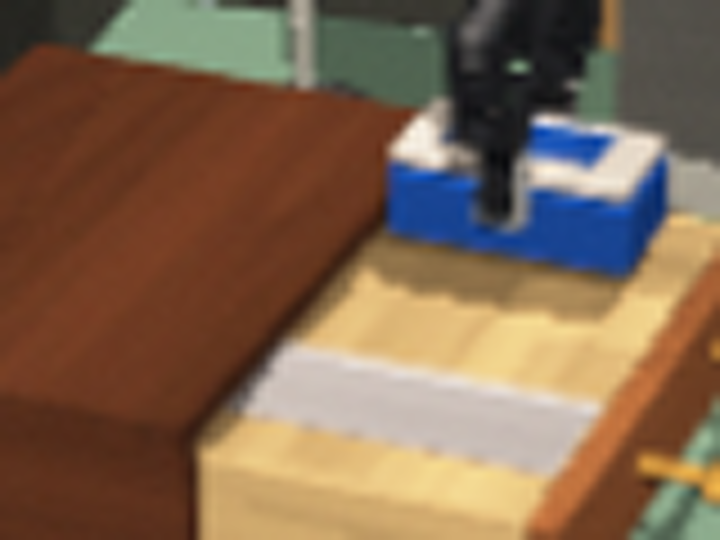

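View pics/t5.png

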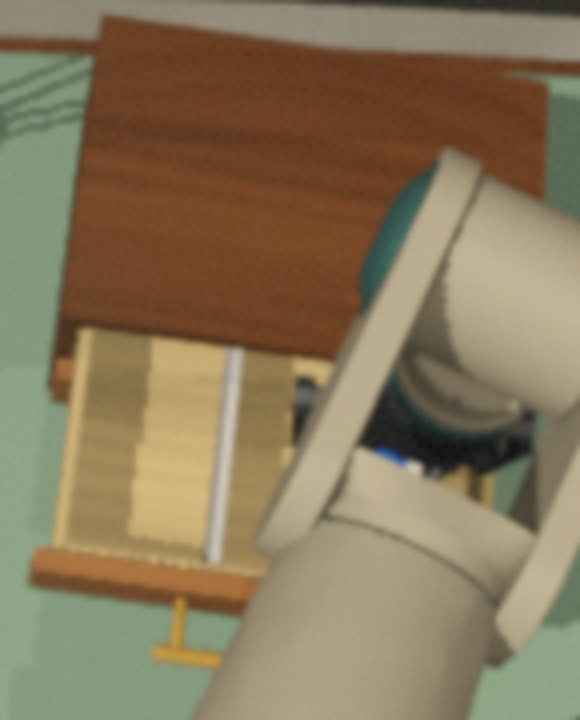

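Carcass edge is at +0.073 and the front's inner face at about -0.065, against the case's ±0.055: it fits. Lowering.

>>> arm_command([
  {"translation": [0, 0, -0.08], "rot": [0, 0, 0]},
  {"translation": [0, 0, -0.18], "rot": [0, 0, 0]},
  {"translation": [0, 0, -0.27], "rot": [0, 0, 0]},
  {"translation": [0, 0, -0.34], "rot": [0, 0, 0]},
  {"translation": [0, 0, -0.39], "rot": [0, 0, 0]},
  {"translation": [0, 0, -0.4], "rot": [0, 0, 0]},
  {"translation": [0, 0, -0.4], "rot": [0, 0, 0]},
])

```text
time: 10.68
position: [0.5914, -0.2447, 0.105]
tcp_rot: [3.141, 0.002, 1.454]
force: [0.8, 1.2, -1.8]
width: 0.0545
```

>>> arm_command([
  {"translation": [0, 0, -0.015], "rot": [0, 0, 0]},
  {"translation": [0, 0, -0.03], "rot": [0, 0, 0]},
  {"translation": [0, 0, -0.042], "rot": [0, 0, 0]},
  {"translation": [0, 0, -0.05], "rot": [0, 0, 0]},
  {"translation": [0, 0, -0.05], "rot": [0, 0, 0]},
])

```text
time: 11.3
position: [0.5914, -0.2447, 0.0974]
tcp_rot: [3.141, 0.002, 1.454]
force: [0.0, -0.3, -1.8]
width: 0.0546
```

>>> arm_command([
  {"translation": [0, 0, -0.005], "rot": [0, 0, 0]},
  {"translation": [0, 0, -0.01], "rot": [0, 0, 0]},
  {"translation": [0, 0, -0.014], "rot": [0, 0, 0]},
])

```text
time: 11.68
position: [0.5916, -0.2447, 0.0958]
tcp_rot: [3.14, 0.002, 1.454]
force: [-1.1, 0.8, 2.5]
width: 0.0544
```

>>> arm_command([
  {"translation": [0, 0, 0], "rot": [0, 0, 0]},
  {"translation": [0, 0, 0], "rot": [0, 0, 0]},
  {"translation": [0, 0, 0], "rot": [0, 0, 0]},
  {"translation": [0, 0, 0], "rot": [0, 0, 0]},
  {"translation": [0, 0, 0], "rot": [0, 0, 0]},
], grip=-0.76)

```text
time: 12.3
position: [0.5916, -0.2447, 0.0958]
tcp_rot: [3.14, 0.002, 1.454]
force: [0.9, -0.7, -0.1]
width: 0.0752
```

>>> arm_command([
  {"translation": [0, 0, 0.05], "rot": [0, 0, 0]},
  {"translation": [0, 0, 0.15], "rot": [0, 0, 0]},
  {"translation": [0, 0, 0.35], "rot": [0, 0, 0]},
  {"translation": [0, 0, 0.6], "rot": [0, 0, 0]},
  {"translation": [0, 0, 0.75], "rot": [0, 0, 0]},
  {"translation": [0, 0, 0.75], "rot": [0, 0, 0]},
])

```text
time: 13.05
position: [0.5925, -0.2452, 0.212]
tcp_rot: [3.135, 0.004, 1.454]
force: [-0.4, -0.5, 0.1]
width: 0.0752
```

Run:
```python
from h import *
import json
m=env.camera_model('wrist');im=env.capture('wrist');e=env.sense();print(e['position'],e['tcp_rot'],e['width'],e['force'])
json.dump({k:np.array(v).tolist() for k,v in m.items()},open('w6.json','w'))
cv2.imwrite('pics/w6.png',im);s=env.capture('side');crop(s,220,130,300,190,9,'pics/s6.png')
```

```text
[ 0.59189007 -0.24486979  0.20957841] [3.13813958e+00 2.50127531e-03 1.45401556e+00] 0.0752113805275896 [-0.63140905 -0.48330607 -0.61521411]
```

View pics/w6.png

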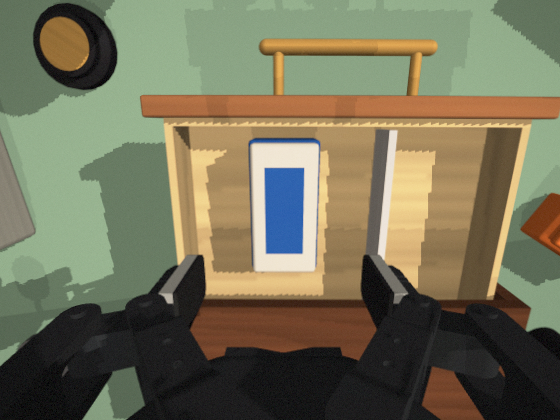

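View pics/s6.png

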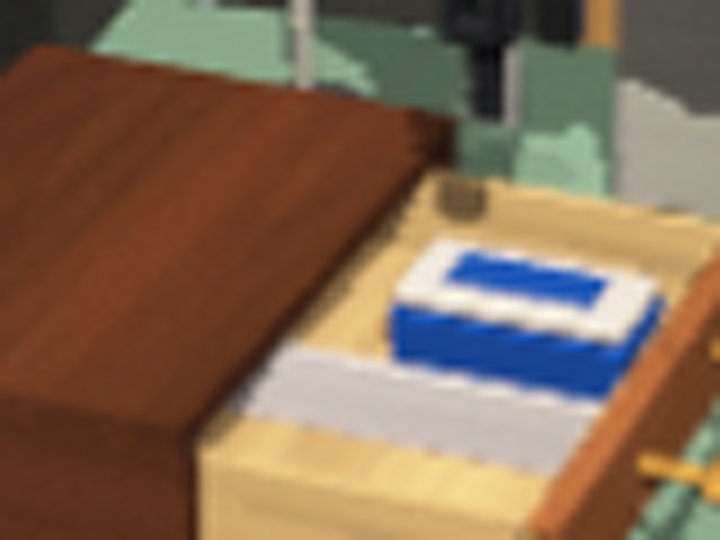

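The case lies flat on the drawer floor, lid home, wrist (250,140)–(319,272), clear of the divider and walls. Now closing the fingers and going in front of the handle.

>>> arm_command([
  {"translation": [-0.25, 0.1, 0], "rot": [0, 0, 0]},
  {"translation": [-0.6, 0.27, 0], "rot": [0, 0, 0]},
  {"translation": [-0.9, 0.4, 0], "rot": [0, 0, 0]},
  {"translation": [-1, 0.433, 0], "rot": [0, 0, 0]},
  {"translation": [-1, 0.433, 0], "rot": [0, 0, 0]},
  {"translation": [-1, 0.433, 0], "rot": [0, 0, 0]},
], grip=1)

```text
time: 13.9
position: [0.4417, -0.1798, 0.2073]
tcp_rot: [-3.141, 0.001, 1.454]
force: [0.1, -0.2, 0.4]
width: -0.0003
```

>>> arm_command([
  {"translation": [0, 0, -0.2], "rot": [0, 0, 0]},
  {"translation": [0, 0, -0.45], "rot": [0, 0, 0]},
  {"translation": [0, 0, -0.7], "rot": [0, 0, 0]},
  {"translation": [0, 0, -0.78], "rot": [0, 0, 0]},
  {"translation": [0, 0, -0.78], "rot": [0, 0, 0]},
])

```text
time: 14.52
position: [0.4419, -0.1799, 0.09]
tcp_rot: [-3.14, 0.001, 1.454]
force: [0.6, -0.0, 0.1]
width: 0.0001
```

Run:
```python
from h import *
im=env.capture('wrist');e=env.sense();print(e['position'],e['tcp_rot'],e['width'],e['force'])
cv2.imwrite('pics/w7.png',im);s=env.capture('side');crop(s,230,130,350,220,6,'pics/s7.png')
```

```text
[ 0.44245281 -0.18017616  0.09117434] [3.14076120e+00 1.56000422e-03 1.45400461e+00] -0.00037563861439662225 [0.71044319 0.0094606  0.38937495]
```

View pics/s7.png

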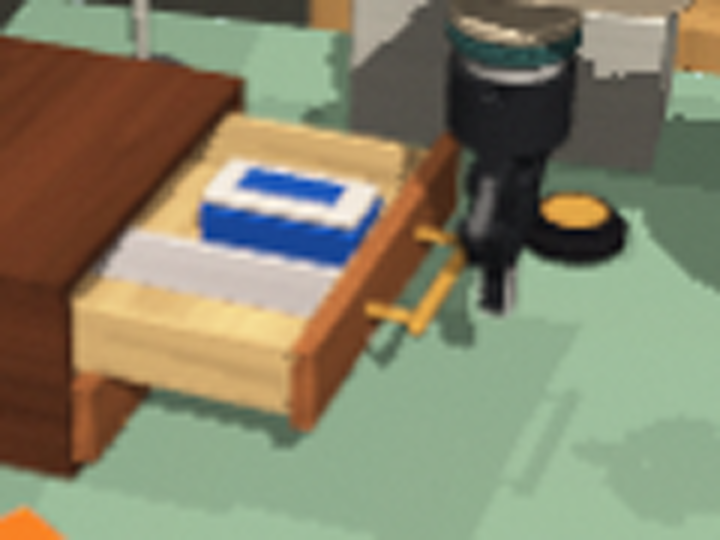

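Fingers stand just in front of the handle's middle, at bar height. Pushing along the drawer's axis, slowly.

>>> arm_command([
  {"translation": [0.035, -0.004, 0], "rot": [0, 0, 0]},
  {"translation": [0.07, -0.008, 0], "rot": [0, 0, 0]},
  {"translation": [0.1, -0.012, 0], "rot": [0, 0, 0]},
  {"translation": [0.13, -0.015, 0], "rot": [0, 0, 0]},
  {"translation": [0.165, -0.019, 0], "rot": [0, 0, 0]},
  {"translation": [0.2, -0.023, 0], "rot": [0, 0, 0]},
  {"translation": [0.24, -0.028, 0], "rot": [0, 0, 0]},
  {"translation": [0.285, -0.033, 0], "rot": [0, 0, 0]},
  {"translation": [0.33, -0.039, 0], "rot": [0, 0, 0]},
  {"translation": [0.38, -0.045, 0], "rot": [0, 0, 0]},
])

```text
time: 15.88
position: [0.5002, -0.1871, 0.0918]
tcp_rot: [3.14, 0.002, 1.454]
force: [-1.3, -1.5, -0.2]
width: -0.0001
```

>>> arm_command([
  {"translation": [0.05, -0.006, 0], "rot": [0, 0, 0]},
  {"translation": [0.1, -0.012, 0], "rot": [0, 0, 0]},
  {"translation": [0.15, -0.018, 0], "rot": [0, 0, 0]},
  {"translation": [0.2, -0.023, 0], "rot": [0, 0, 0]},
  {"translation": [0.25, -0.029, 0], "rot": [0, 0, 0]},
  {"translation": [0.29, -0.034, 0], "rot": [0, 0, 0]},
  {"translation": [0.33, -0.039, 0], "rot": [0, 0, 0]},
  {"translation": [0.37, -0.043, 0], "rot": [0, 0, 0]},
  {"translation": [0.4, -0.047, 0], "rot": [0, 0, 0]},
  {"translation": [0.42, -0.049, 0], "rot": [0, 0, 0]},
])

```text
time: 17.12
position: [0.5634, -0.1945, 0.0917]
tcp_rot: [3.14, 0.002, 1.454]
force: [-1.1, -0.1, 0.6]
width: 0.0002
```

Run:
```python
from h import *
s=env.capture('side');e=env.sense();print(e['position'],e['tcp_rot'],e['width'],e['force']);crop(s,230,130,350,220,6,'pics/s8.png')
```

```text
[ 0.56367767 -0.19444695  0.0917239 ] [3.13921292e+00 1.90385237e-03 1.45410021e+00] 1.3207794183451727e-05 [-0.5542069   0.16492414 -0.16714136]
```

View pics/s8.png

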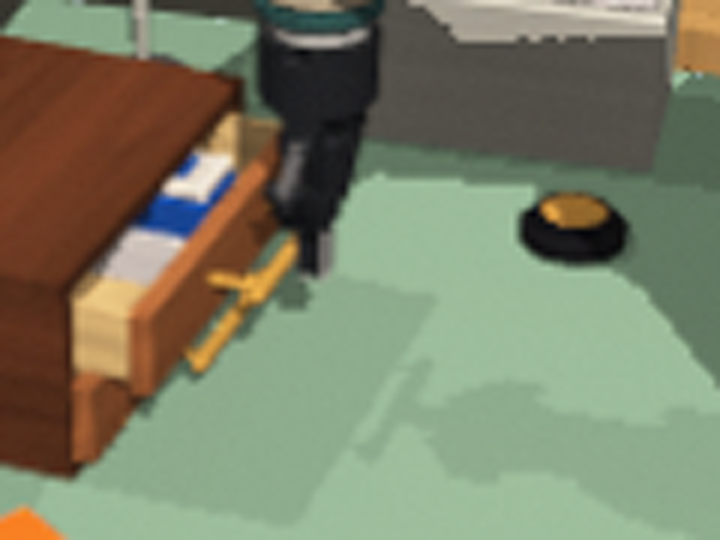

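About 40 mm left and the case is passing under the top board. Continuing slower.

>>> arm_command([
  {"translation": [0.025, -0.003, 0], "rot": [0, 0, 0]},
  {"translation": [0.05, -0.006, 0], "rot": [0, 0, 0]},
  {"translation": [0.075, -0.009, 0], "rot": [0, 0, 0]},
  {"translation": [0.1, -0.012, 0], "rot": [0, 0, 0]},
  {"translation": [0.125, -0.015, 0], "rot": [0, 0, 0]},
  {"translation": [0.145, -0.017, 0], "rot": [0, 0, 0]},
  {"translation": [0.165, -0.019, 0], "rot": [0, 0, 0]},
  {"translation": [0.18, -0.021, 0], "rot": [0, 0, 0]},
  {"translation": [0.19, -0.022, 0], "rot": [0, 0, 0]},
])

```text
time: 18.3
position: [0.5923, -0.1978, 0.0917]
tcp_rot: [3.139, 0.002, 1.454]
force: [-0.7, -1.2, -0.1]
width: -0.0003
```

>>> arm_command([
  {"translation": [0.01, -0.001, 0], "rot": [0, 0, 0]},
  {"translation": [0.02, -0.002, 0], "rot": [0, 0, 0]},
  {"translation": [0.03, -0.003, 0], "rot": [0, 0, 0]},
  {"translation": [0.04, -0.005, 0], "rot": [0, 0, 0]},
])

```text
time: 18.8
position: [0.5984, -0.1985, 0.0917]
tcp_rot: [3.139, 0.002, 1.454]
force: [-1.2, 0.7, -0.5]
width: -0.0002
```

>>> arm_command([
  {"translation": [0.01, -0.001, 0], "rot": [0, 0, 0]},
  {"translation": [0.018, -0.002, 0], "rot": [0, 0, 0]},
  {"translation": [0.026, -0.003, 0], "rot": [0, 0, 0]},
])

```text
time: 19.18
position: [0.6024, -0.199, 0.0917]
tcp_rot: [3.139, 0.002, 1.454]
force: [-2.2, -1.4, -0.0]
width: -0.0
```

>>> arm_command([
  {"translation": [0.008, -0.001, 0], "rot": [0, 0, 0]},
  {"translation": [0.016, -0.002, 0], "rot": [0, 0, 0]},
  {"translation": [0.022, -0.003, 0], "rot": [0, 0, 0]},
])

```text
time: 19.55
position: [0.6032, -0.1991, 0.0916]
tcp_rot: [-3.137, 0.001, 1.454]
force: [-19.3, 3.8, 8.8]
width: 0.0002
```

Run:
```python
from h import *
s=env.capture('side');e=env.sense();print(e['position'],e['force']);crop(s,210,130,330,220,6,'pics/s9.png')
```

```text
[ 0.60312872 -0.19909521  0.09162   ] [-17.69798612   3.37781074   7.39215162]
```

View pics/s9.png

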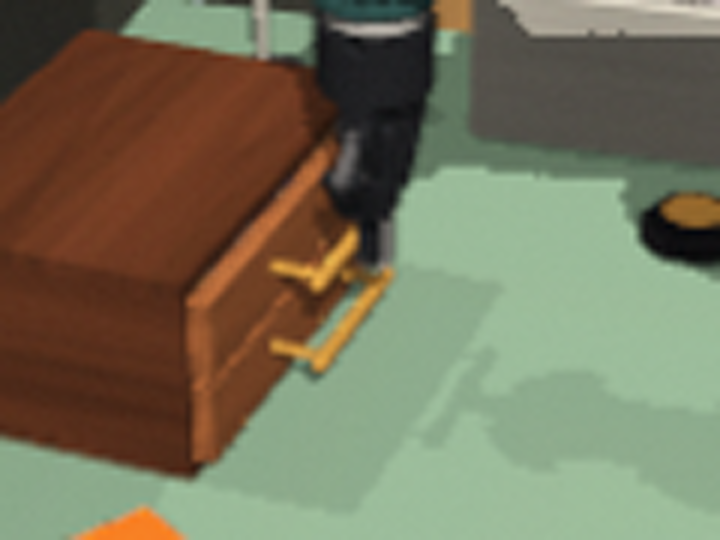

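The stop is reached at 19 N, with the front flush with the lower drawer's. Backing away.

>>> arm_command([
  {"translation": [-0.05, 0.006, 0], "rot": [0, 0, 0]},
  {"translation": [-0.2, 0.023, 0], "rot": [0, 0, 0]},
  {"translation": [-0.45, 0.05, 0.1], "rot": [0, 0, 0]},
  {"translation": [-0.7, 0.08, 0.4], "rot": [0, 0, 0]},
  {"translation": [-0.8, 0.1, 0.8], "rot": [0, 0, 0]},
  {"translation": [-0.8, 0.1, 1], "rot": [0, 0, 0]},
  {"translation": [-0.8, 0.1, 1], "rot": [0, 0, 0]},
])

```text
time: 20.48
position: [0.4841, -0.1844, 0.245]
tcp_rot: [3.14, 0.003, 1.454]
force: [0.3, 0.5, -0.9]
width: 0.0002
```

Run:
```python
from h import *
T=env.capture('top');s=env.capture('side');e=env.sense();print(e['time'],e['position'],e['force'])
cv2.imwrite('pics/t10.png',T);crop(s,150,100,350,250,4,'pics/s10.png')
a=np.abs(T.astype(int)-cv2.imread('pics/top0.png')).max(2);
```

```text
20.575 [ 0.48304384 -0.18392772  0.24076652] [-0.1443808   0.52669295  0.20779837]
```

View pics/t10.png

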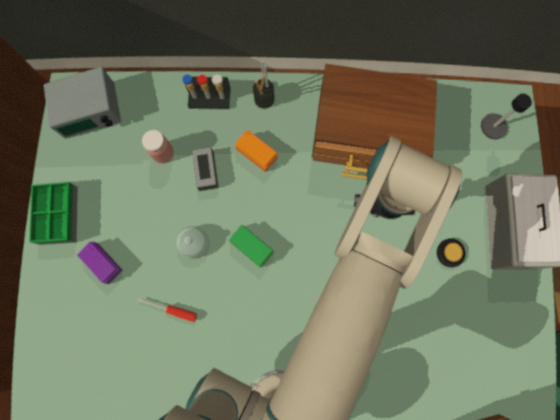

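View pics/s10.png

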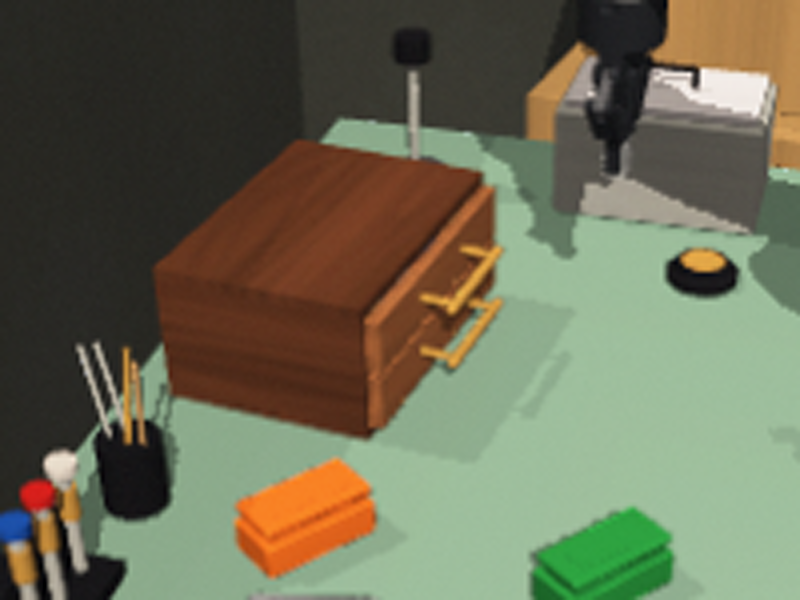

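The drawer is shut, flush with the lower one. The black case (205,168), cloche (190,241), flask, driver, holder and look-alikes are where they were in the first picture.

```bash
python3 -c "
from station import env
print(env.close_job())"
```

```text
the job is handed in; nothing more can be done
None
```

The case is in the shut top drawer with its lid fully home, and the job is handed in after about 20.6 s of robot time.

- **Lid:** I pressed it down while the case stood on the bench. It stopped at z = 0.043 m, the home height, with 17 N on it. The lid corners then matched that height in the wrist and side pictures.
- **Placing:** I gripped the case across its 56 mm width and kept it level. I set it down on the wider side of the divider, with about 2.5 N of contact force, and let go. The pictures showed it flat and upright, clear of the walls and the divider.
- **Drawer:** I pushed it shut by the handle at about 50 mm/s, slowing to about 10 mm/s at the end. It met its stop at about 19 N. After I backed away, its front was flush with the lower drawer's.
- **Last checks:** The bystanders and look-alikes looked unmoved in the final top and side pictures, and the arm was touching nothing. I could not see the case once the drawer was shut.
- **Disagreement:** The distance from the handle to the inner face of the drawer front came out 6–8 mm shorter in the pictures than the given sizes imply. The case fitted on either figure.

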